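# Pull the spent surge cartridge

## Task

One of the three plug-in cartridges of the surge protector on the bench is spent: it has the red flag on top. Draw it straight up out from between its interlocked neighbours, leaving the two green-flagged cartridges plugged in, and put it down gently, standing upright, on the floor of the red tray; do not drop it in.

Things in the scene. Friction and masses are not known exactly. Their poses are not given: they have to be found in the camera images.
- spent: Spent cartridge: white block, red flag on top, 46 (own x) x 30 (own y) x 60 mm high, 120 g, upright. Origin: centre of the body's underside, 30 mm above the bench while plugged in. Grip its two ribbed ends (facing own +x and -x, 46 mm apart): free from 42 to 90 mm above the bench; the base's shoulders hide the rest. Only its weight and side ribs hold it; free once raised 60 mm.
- good_a: Good cartridge: same size and origin as the spent one, but a green flag on top. The three stand in one row along their own y, 33 mm apart, same yaw, any order, in a fixed grey base (110 mm along x, 130 mm along y; its end cheeks rise to 85 mm above the bench). Must stay.
- good_b: The other good cartridge, also green-flagged. Each cartridge has a T-shaped rib (55 mm high, standing out 10 mm) on its +y side, caught with 2 to 3 mm of play in a T slot in the -y side of the next cartridge or end cheek. Must stay.
- tray: Empty open red tray fixed to the bench, outside 180 mm (its x) by 160 mm (its y) by 25 mm high, walls and floor 4 mm thick. Origin: centre of its underside, on the bench (z = 0), so that its inner floor is 4 mm above the bench. It may lie to the left or the right of the base.
There are look-alikes about, which are no part of the job. Leave any yellow look-alike of the spent alone.

How it is judged:
By the outcome, as a careful person would: the job done as asked, in the order asked, and still so for the second after the job is handed in, with the robot touching nothing.
It also fails if it takes over 42 s, if anything falls off the work surface, if the arm or the gripper's body presses on something with over 40 N, if the wrist force passes 120 N, or if a joint passes its speed limit or range.

## Robot

A 6-joint arm with a two-finger parallel gripper is mounted at the origin on the work surface. World frame = base frame: x ahead of the robot, y to its left, z up, the work surface at z = 0. Lengths are in mm, angles in rad, forces in N, time in s.
With the tool pointing down it reaches from about 275 to 750 mm from the base axis. Payload 10.2 kg.
Tool frame: the origin (TCP) lies at the very end of the fingers, on their centre line; the grasp point (between the pads) lies 19 mm behind it; z points along the fingers, x is the direction in which the jaws open and shut, and the axes are right-handed (so a half turn about z gives the same grasp; the last joint's range is limited). The gripper opens to 85 mm and grips with 20 to 120 N. Pads are 22 mm wide; open, the fingers measure 114 mm over their backs; the gripper's body (76 mm by 85 mm) begins 54 mm behind the grasp point. The pads swing forward as they close: fully open they stand 13 mm farther back than shut.
Start: joints at [-1.329, 0.313, 1.498, -0, 1.331, -0.223], TCP at [235.317, -469.316, 231.294] pointing down, gripper open.
Joint ranges: [-2.94, 2.94], [-0.97, 2.17], [0.19, 2.56], [-1.23, 4.37], [0.02, 3.11], [-2.88, 2.88]. Speed limits (rad/s): [2.39, 2.39, 3.01, 3.14, 3.14, 3.14].

## Interface

Orientations are given as a unit quaternion [w, x, y, z].
In Python, from rig import ctrl, cams gives the robot as it stands.
- The arm moves only by the tool play_rows, never from a script. Its argument "steps" is a list of rows, each a list of 2 entries, a list of its own where there are three numbers: the shift along the tool's x, y, z normalised to -1 to 1, where 1 is 0.75 m, then the turn, a rotation vector about the tool's x, y, z normalised to -1 to 1, where 1 is 45 degrees. A call has 1 to 20 rows; each row shifts and turns the commanded pose from where the row before left it, along the tool's axes as they then stand; what a row does not reach is not made up. A row lasts 1/10 s, in which the tool goes at most 50 mm and 8.59 degrees, less where a joint would pass 70% of its speed; a pose out of reach is approached as far as the arm can. A call with a number of a shift or a turn outside -1 to 1 is refused whole. A call with a gripper value outside its range is refused whole. "grip" is the closure, from 0 (fully open) to 1 (shut), set as the call begins (left out, the last holds). The fingers move at their own pace and stop on an object; "squeeze" is the grip in N (left out, the last holds). Time passes only in rows, so rows that do not move let the fingers close. It gives the time, the measured TCP pose, the force and the opening at its end, in the units of the state.
- ctrl.sense(): the state, without advancing time (a new reading comes with each control period).
- cams.capture(name): name is "scene" or "top" or "wrist"; returns the picture (480x640x3 uint8, red, green, blue); there is no depth.
- cams.camera_info(name): a dict with "fx", "fy", "cx", "cy" (pixels), "xyz" and "attitude" of the camera in the world. Camera axes: x right, y up, looking along -z (the intrinsics and any distortion apply to the point x, -y, -z); pixel columns grow to the right and rows downward; lengths in mm; the calibration is good to about 2 mm. A picture is of the moment at which its call begins: read the wrist's pose just before it. camera_info takes no time and is no camera call; for the wrist camera it gives the pose at the moment of the call.
- ctrl.finish_job(): hands the job in, once; it reports no verdict.
Trained networks look in the newest picture that a camera, given by its name, has taken for a name from the list of things; names that differ only in an ending like _2 or _b are one class to them, and where a whole thing is asked for, a point or a joint stands for the part that bears it (a point fixed in the world has none). Each returns a list of dicts, best first, with "p" (0 to 1); they miss things now and then, are a little off and sometimes report something else, mostly with a low value. They report only what shows in the picture. A call takes as long as a camera call. They do not tell look-alikes from the thing itself.
- cams.search_frame(camera, thing): "rect" ([centre column, centre row, width, height] in pixels, round what is visible of it).
- cams.tip_of(camera, thing): "pixel" ([column, row] in pixels: a listed point, or the origin of a listed thing).
The state is a dict: "time_s": time; "joints": joint angles; "dq": joint speeds; "tau": joint torques, N m; "eef_pos": TCP position; "ee_rot": TCP orientation; "force": force on the tool from outside, world axes, zero at the start; "wrist_torque": the same for the moment, N m; "grip_width": opening from 0.0 (shut) to 1.0 (fully open).
Only numpy, scipy, OpenCV 4.12 (cv2) and the standard library are available. Lean on these libraries where they do the work, as an engineer would, in place of code of your own. Each camera call takes 0.05 s, during which the arm holds its last target.

## Working session

There is one attempt and no reset: what is moved stays moved. The work goes in short steps, Python scripts to look and compute and a tool call to move; the robot and the scene stay as the last step left them, time stands still between calls to the robot, and variables do not carry over. Pictures are saved under pics/ and viewed, and the job is handed in when it is done.

Besides the shell and the picture viewer there is one more tool, called after "Call:" as name([rows], argument=value, ...), one row to a line, values as JSON. play_rows: Moves the arm, as the interface text tells. Its arguments: {"type":"object","properties":{"steps":{"type":"array"},"grip":{"type":"number"},"squeeze":{"type":"number"}},"required":["steps"]}

```bash
ls; mkdir -p pics
python3 - <<'E'
from rig import ctrl,cams
import cv2
print(ctrl.sense())
for n in ['scene','top','wrist']:
    im=cams.capture(n); cv2.imwrite(f'pics/{n}0.png',im[:,:,::-1]); print(n,cams.camera_info(n))
    for t in ['spent','good_a','tray']:
        print(t,cams.search_frame(n,t)[:4])
        print(t,cams.tip_of(n,t)[:4])
E
```

```text
pics
{'time_s': 0.0, 'joints': array([-1.32942750e+00,  3.13431829e-01,  1.49845586e+00,  1.66781929e-05,
        1.33100568e+00, -2.23385890e-01]), 'dq': array([-0.00030746, -0.00079414, -0.00127338,  0.00078574,  0.00086189,
        0.00123071]), 'tau': array([ 3.18526045e-04, -4.12266576e+01, -2.59740239e+01, -1.83261309e-04,
        4.11510759e-03,  1.75310663e-05]), 'eef_pos': array([ 235.24141847, -469.05030795,  230.73730902]), 'ee_rot': array([-4.61499406e-04,  8.50940475e-01, -5.25261730e-01, -4.58315647e-04]), 'force': array([0.11692599, 0.38951669, 0.40517674]), 'wrist_torque': array([-0.01392085,  0.01056496, -0.03087538]), 'grip_width': 0.9961008904499663}
scene {'fx': 509.92114903483406, 'fy': 509.92114903483406, 'cx': 324.25654987793746, 'cy': 230.23643247898332, 'xyz': array([1278.17529038, -207.65405525,  619.50696207]), 'attitude': array([0.71372024, 0.3580714 , 0.26033081, 0.54278556])}
spent [{'rect': [230.2, 295.1, 33.3, 42.2], 'p': 0.91}, {'rect': [209.7, 233.9, 23.6, 44.0], 'p': 0.67}]
spent [{'pixel': [230.1, 307.9], 'p': 0.75}, {'pixel': [212.3, 244.6], 'p': 
[... 657 characters left out ...]
4.5, 28.5, 29.4], 'p': 0.66}]
spent [{'pixel': [413.7, 190.6], 'p': 0.84}, {'pixel': [423.2, 265.3], 'p': 0.77}]
good_a [{'rect': [447.7, 267.3, 24.8, 32.8], 'p': 0.66}, {'rect': [407.1, 258.8, 28.7, 32.7], 'p': 0.56}]
good_a [{'pixel': [401.9, 258.9], 'p': 0.83}, {'pixel': [439.7, 266.0], 'p': 0.73}]
tray [{'rect': [185.9, 258.6, 114.7, 121.4], 'p': 0.67}]
tray [{'pixel': [187.8, 261.1], 'p': 0.77}]
wrist {'fx': 388.92302475499883, 'fy': 388.92302475499883, 'cx': 323.2097934129668, 'cy': 241.0403421188005, 'xyz': array([ 306.55927037, -431.99090473,  374.85874731]), 'attitude': array([ 0.83968381, -0.13732743,  0.0853736 , -0.51844346])}
spent []
spent []
good_a []
good_a []
tray []
tray []
```

View pics/top0.png

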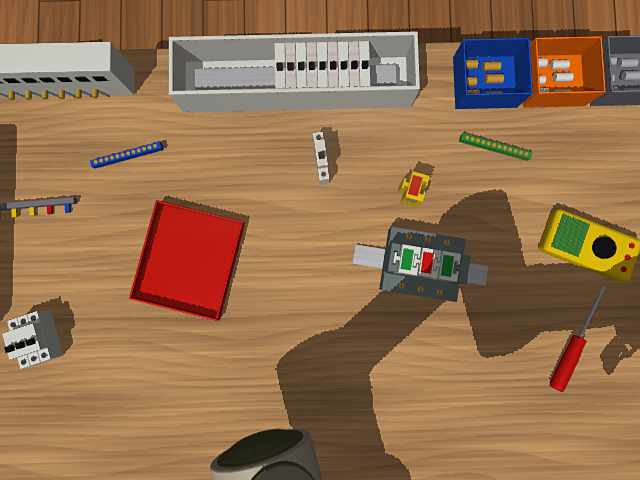

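View pics/scene0.png

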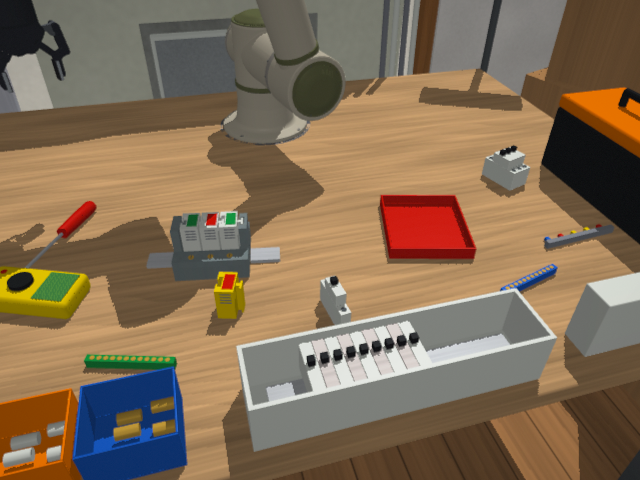

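Run:
```python
import cv2
a=cv2.imread('pics/top0.png');cv2.imwrite('pics/topc.png',cv2.resize(a[160:320,350:510],(640,640))[:600] if 0 else cv2.resize(a[160:310,350:500],(600,600),interpolation=cv2.INTER_CUBIC))
a=cv2.imread('pics/scene0.png');cv2.imwrite('pics/scenec.png',cv2.resize(a[190:340,150:300],(600,600),interpolation=cv2.INTER_CUBIC))
```

```text
(no output)
```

View pics/topc.png

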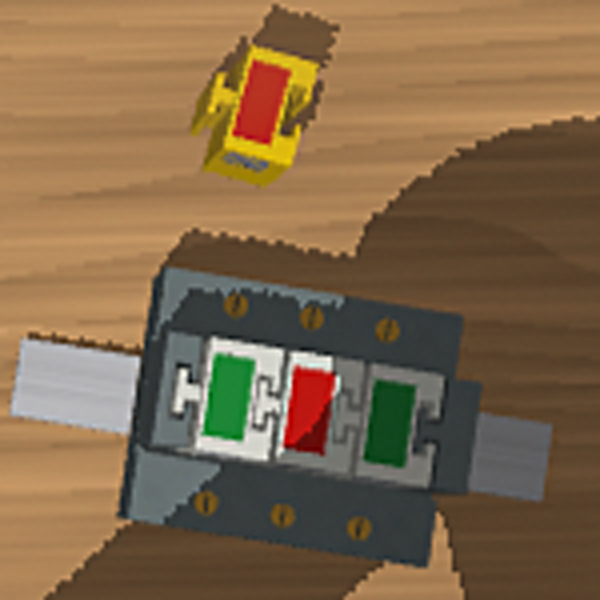

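View pics/scenec.png

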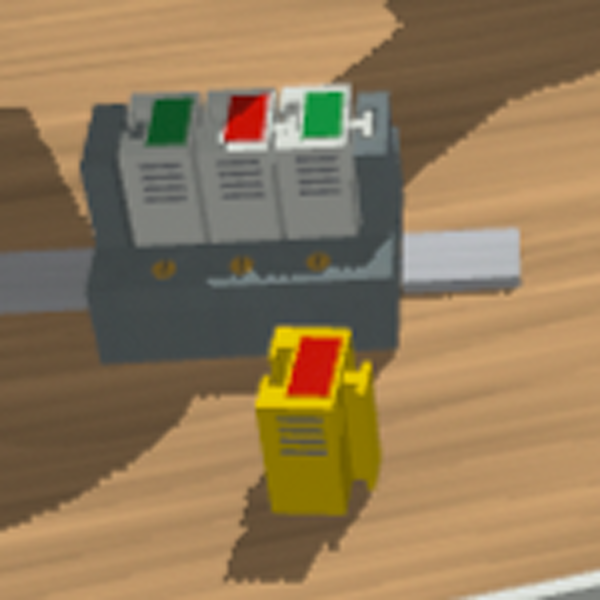

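The three red-flag candidates resolve to two: the white block in the row's middle, at top (427,262) and scene (211,219), and the yellow look-alike at top (415,188) and scene (229,295). The spent one is the white middle cartridge. The enlarged crop shows a green-flagged neighbour on each side, and its +y ribs point left in the image. Next I'll measure its position.

```bash
cat > h.py <<'E'
import numpy as np
from scipy.spatial.transform import Rotation as R
def ray(ci,px,z):
    q=ci['attitude'];Rm=R.from_quat([q[1],q[2],q[3],q[0]]).as_matrix()
    d=Rm@np.array([(px[0]-ci['cx'])/ci['fx'],-(px[1]-ci['cy'])/ci['fy'],-1.])
    o=np.array(ci['xyz']);return (o+d*(z-o[2])/d[2])
def proj(ci,p):
    q=ci['attitude'];Rm=R.from_quat([q[1],q[2],q[3],q[0]]).as_matrix()
    c=Rm.T@(np.array(p)-ci['xyz']);return np.array([ci['cx']+ci['fx']*c[0]/-c[2],ci['cy']-ci['fy']*c[1]/-c[2]])
E
python3 - <<'E'
from h import *
from rig import cams
T=cams.camera_info('top');S=cams.camera_info('scene')
P=np.array([ray(T,(350+a/4-.4,160+b/4-.4),90)[:2] for a,b in [(208,338),(443,377),(432,488),(193,450)]])
print(P,P.mean(0)); 
for i in range(4): d=P[(i+1)%4]-P[i];print(np.linalg.norm(d),np.arctan2(d[1],d[0]))
P=np.array([ray(S,(150+a/4-.4,190+b/4-.4),90)[:2] for a,b in [(138,95),(352,85),(350,150),(120,162)]])
print(P,P.mean(0)); 
for i in range(4): d=P[(i+1)%4]-P[i];print(np.linalg.norm(d),np.arctan2(d[1],d[0]))
# tray rim corners z=25
P=np.array([ray(T,p,25)[:2] for p in [(157,199),(248,216),(219,320),(131,298)]])
print(P,P.mean(0))
for i in range(4): d=P[(i+1)%4]-P[i];print(np.linalg.norm(d),np.arctan2(d[1],d[0]))
E
```

```text
[[ 564.55087143 -150.76328995]
 [ 546.53569881 -245.76084297]
 [ 501.64949156 -239.30863335]
 [ 519.13220566 -143.08900568]] [ 532.96706686 -194.73044299]
96.6906485807183 -1.7582091339453438
45.34757557302586 2.998824695824376
97.79500007850373 1.3910611756042799
46.062455851963065 -0.1673866129327939
[[ 505.77665897 -235.25925138]
 [ 521.91197402 -142.88887123]
 [ 569.64120719 -150.71419761]
 [ 553.44150245 -245.79061517]] [ 537.69283566 -193.66323385]
93.76905418323514 1.3978605690983474
48.366470121345024 -0.16250669522614863
96.44664643930622 -1.7395617636592986
48.81441311283766 2.924140055110528
[[659.01503708 269.61277142]
 [625.067792   108.58207789]
 [444.09585996 160.80240638]
 [485.46446234 314.1605149 ]] [553.41078784 213.28944265]
164.57004498831625 -1.7785663499349864
188.35552259695191 2.860668788688078
158.83976426510026 1.307315984906176
179.1767380053817 -0.25126000034428986
```

Call:
play_rows([
  [[-0.0124,-0.0433,0],[0,0,0]],
  [[-0.0124,-0.0433,0],[0,0,0]],
  [[-0.0124,-0.0433,0],[0,0,0]],
  [[-0.0124,-0.0433,0],[0,0,0]],
  [[-0.0124,-0.0433,0],[0,0,0]],
  [[-0.0124,-0.0433,0],[0,0,0]],
  [[-0.0124,-0.0433,0],[0,0,0]],
  [[-0.0124,-0.0433,0],[0,0,0]],
  [[-0.0124,-0.0433,0],[0,0,0]],
  [[-0.0124,-0.0433,0],[0,0,0]],
  [[-0.0124,-0.0433,0],[0,0,0]],
  [[-0.0124,-0.0433,0],[0,0,0]],
  [[0,0,0],[0,0,-0.149]],
  [[0,0,0],[0,0,-0.149]],
  [[0,0,0],[0,0,-0.149]],
  [[0,0,0],[0,0,-0.149]],
  [[0,0,0],[0,0,-0.149]],
  [[0,0,0],[0,0,-0.149]],
  [[0,0,0],[0,0,-0.149]],
  [[0,0,0],[0,0,-0.149]],
], grip=0, squeeze=50)

```text
time_s: 3.05
eef_pos: [533.7, -194.9, 231.3]
ee_rot: [-0.0, 0.997, -0.082, -0.0]
force: [0.1, -0.0, 0.4]
grip_width: 1.003
```

Run:
```python
from h import *
from rig import cams,ctrl
import cv2,json
ci=cams.camera_info('wrist');im=cams.capture('wrist');cv2.imwrite('pics/w1.png',im[:,:,::-1])
s=ctrl.sense();print(s['eef_pos'],s['ee_rot'],s['joints'])
q=s['ee_rot'];print(R.from_quat([q[1],q[2],q[3],q[0]]).as_matrix())
json.dump({k:np.array(v).tolist() for k,v in ci.items() if k!='name'},open('w1.json','w'));print(ci)
for t in ['spent','good_a']: print(cams.tip_of('wrist',t))
```

```text
[ 533.67030641 -194.86731059  231.26660634] [-1.15451069e-05  9.96827687e-01 -7.95899615e-02 -8.61988035e-06] [-5.56271249e-01  4.08579038e-01  1.36303519e+00  1.28666945e-05
  1.37000434e+00 -3.96925356e-01]
[[ 9.87330876e-01 -1.58674955e-01 -1.53473216e-05]
 [-1.58674954e-01 -9.87330876e-01  2.43890764e-05]
 [-1.90228200e-05 -2.16448526e-05 -1.00000000e+00]]
{'fx': 388.92302475499883, 'fy': 388.92302475499883, 'cx': 323.2097934129668, 'cy': 241.0403421188005, 'xyz': array([ 545.04572074, -113.40971837,  374.81961624]), 'attitude': array([ 0.98355218, -0.16062543,  0.01378887, -0.08145209])}
[{'pixel': [326.8, 204.7], 'p': 0.8}, {'pixel': [456.4, 165.5], 'p': 0.62}]
[{'pixel': [326.9, 168.3], 'p': 0.98}]
```

View pics/w1.png

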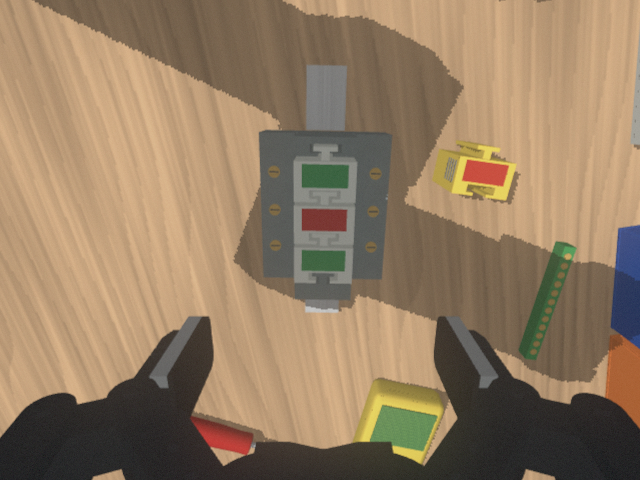

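The wrist picture shows the row with the spent cartridge, red flag at (325,220), between greens at (325,177) and (323,261). The yellow look-alike is at (485,173). I'll enlarge it to measure corners.

Run:
```python
import cv2
a=cv2.imread('pics/w1.png');c=cv2.resize(a[130:300,250:400],(600,680),interpolation=cv2.INTER_CUBIC);c=c[0:600];cv2.imwrite('pics/w1c.png',c)
```

```text
(no output)
```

View pics/w1c.png

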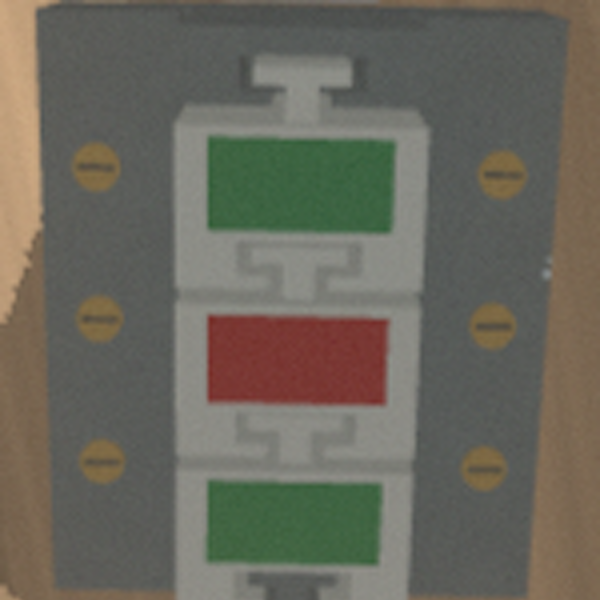

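Run:
```python
from h import *
import json
c=json.load(open('w1.json'))
P=np.array([ray(c,(250+a/4-.4,130+b/4-.4),90)[:2] for a,b in [(177,302),(421,307),(416,460),(176,456)]])
print(P,P.mean(0))
for i in range(4): d=P[(i+1)%4]-P[i];print(np.linalg.norm(d),np.arctan2(d[1],d[0]))
# other gap lines / T ribs top: centre of row axis via flags
for p in [(302,185),(298,360),(295,522)]: print(ray(c,(250+p[0]/4-.4,130+p[1]/4-.4),90.5))
```

```text
[[ 512.01235084 -176.02868892]
 [ 556.96042842 -184.49391384]
 [ 551.78251348 -214.40205111]
 [ 506.07721528 -205.95737602]] [ 531.70812701 -195.22050747]
45.738274021989206 -0.18615293811702802
30.35304725564984 -1.742224360806298
46.47888574864013 2.958889481288026
30.511508411963526 1.3750270132368057
[ 538.69046471 -158.20773749   90.5       ]
[ 532.54753134 -190.71905255   90.5       ]
[ 526.57639274 -223.06298847   90.5       ]
```

Call:
play_rows([
  [[-0.0016,0,0.025],[0,0,0.029]],
  [[0,0,0.03],[0,0,0]],
  [[0,0,0.03],[0,0,0]],
  [[0,0,0.03],[0,0,0]],
  [[0,0,0.03],[0,0,0]],
  [[0,0,0.025],[0,0,0]],
  [[0,0,0.02],[0,0,0]],
  [[0,0,0.02],[0,0,0]],
  [[0,0,0.015],[0,0,0]],
  [[0,0,0.01],[0,0,0]],
  [[0,0,0.006],[0,0,0]],
  [[0,0,0],[0,0,0]],
  [[0,0,0],[0,0,0]],
])

```text
time_s: 4.5
eef_pos: [532.7, -194.8, 51.0]
ee_rot: [0.0, 0.995, -0.096, 0.0]
force: [0.3, 0.8, 0.0]
grip_width: 0.996
```

Run:
```python
from rig import cams,ctrl
import cv2
im=cams.capture('wrist');cv2.imwrite('pics/w2.png',im[:,:,::-1])
im=cams.capture('scene');cv2.imwrite('pics/s2.png',cv2.resize(im[170:320,120:320,::-1],(800,600)))
s=ctrl.sense();print(s['eef_pos'],s['ee_rot'],s['force'])
```

```text
[ 532.75674531 -194.86415799   51.12649047] [ 2.61691240e-04  9.95358361e-01 -9.62362640e-02  4.95533404e-04] [ 0.82562673 -0.2436863   0.53128358]
```

View pics/w2.png

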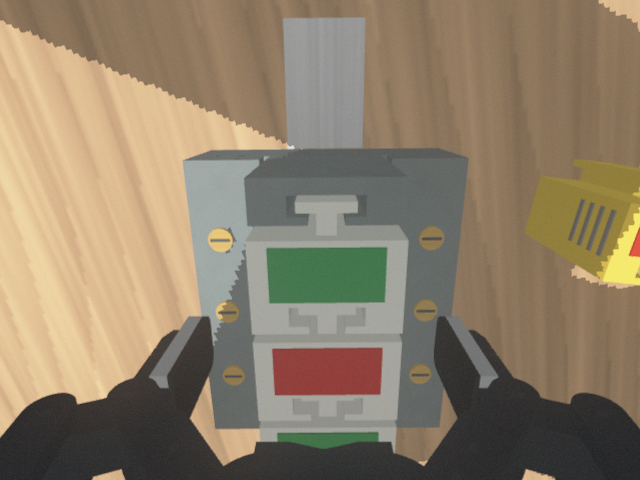

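View pics/s2.png

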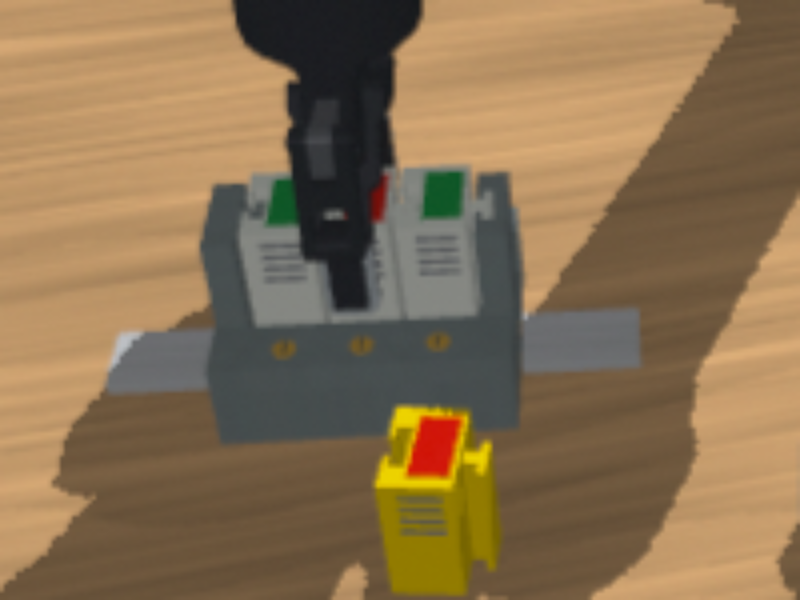

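Both views put the fingers at the two ends of the red-flagged cartridge. In the wrist view the pads sit at (185,350) and (467,350), straddling the flag at (328,372). I'll close.

Call:
play_rows([
  [[0,0,0],[0,0,0]],
  [[0,0,0],[0,0,0]],
  [[0,0,0],[0,0,0]],
  [[0,0,0],[0,0,0]],
  [[0,0,0],[0,0,0]],
  [[0,0,0],[0,0,0]],
  [[0,0,0],[0,0,0]],
  [[0,0,0],[0,0,0]],
  [[0,0,0],[0,0,0]],
  [[0,0,0],[0,0,0]],
  [[0,0,0],[0,0,0]],
  [[0,0,0],[0,0,0]],
], grip=1, squeeze=50)

```text
time_s: 5.8
eef_pos: [532.7, -194.8, 50.9]
ee_rot: [0.0, 0.995, -0.096, 0.0]
force: [0.9, -0.0, 5.5]
grip_width: 0.537
```

Run:
```python
from rig import cams,ctrl
import cv2
im=cams.capture('wrist');cv2.imwrite('pics/w3.png',im[:,:,::-1])
im=cams.capture('scene');cv2.imwrite('pics/s3.png',cv2.resize(im[170:320,120:320,::-1],(800,600)))
s=ctrl.sense();print(s['eef_pos'],s['ee_rot'],s['force'],s['wrist_torque'],s['grip_width'])
```

```text
[ 532.63703666 -194.81767049   50.85812489] [ 1.54822205e-04  9.95366315e-01 -9.61550786e-02  2.77030770e-04] [-0.490173   -0.42929939  3.95749719] [-0.02949916  0.04166338 -0.01133027] 0.5328471634694332
```

View pics/w3.png

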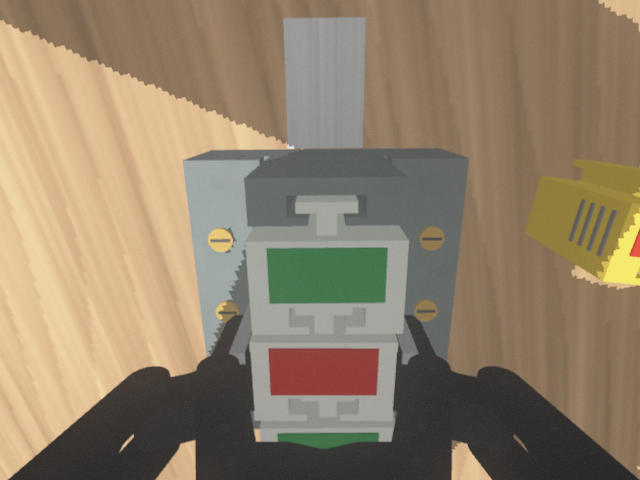

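View pics/s3.png

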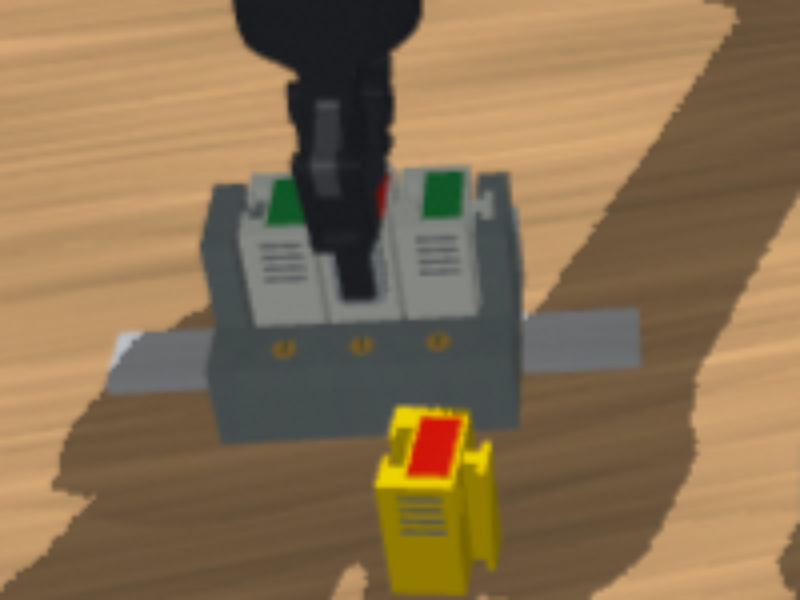

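The gripper is closed at about 45 mm (46 expected), with the pads on the red-flagged block only. I'll lift slowly first, then check.

Call:
play_rows([
  [[0,0,-0.003],[0,0,0]],
  [[0,0,-0.004],[0,0,0]],
  [[0,0,-0.004],[0,0,0]],
  [[0,0,-0.004],[0,0,0]],
  [[0,0,-0.004],[0,0,0]],
  [[0,0,-0.004],[0,0,0]],
  [[0,0,-0.004],[0,0,0]],
  [[0,0,0],[0,0,0]],
])

```text
time_s: 6.7
eef_pos: [532.7, -194.8, 71.3]
ee_rot: [0.0, 0.995, -0.096, 0.0]
force: [-0.8, -0.0, -0.8]
grip_width: 0.532
```

Run:
```python
from rig import cams,ctrl
import cv2
im=cams.capture('wrist');cv2.imwrite('pics/w4.png',im[:,:,::-1])
im=cams.capture('scene');cv2.imwrite('pics/s4.png',cv2.resize(im[170:320,120:320,::-1],(800,600)))
s=ctrl.sense();print(s['eef_pos'],s['ee_rot'],s['force'],s['wrist_torque'],s['grip_width'])
```

```text
[ 532.43382272 -194.64891954   70.78990753] [-1.82088413e-05  9.95366207e-01 -9.61567163e-02 -1.21533820e-05] [-0.35885973 -0.53991291 -1.62036366] [ 0.00889615  0.01545956 -0.01602499] 0.5333698448963835
```

View pics/w4.png

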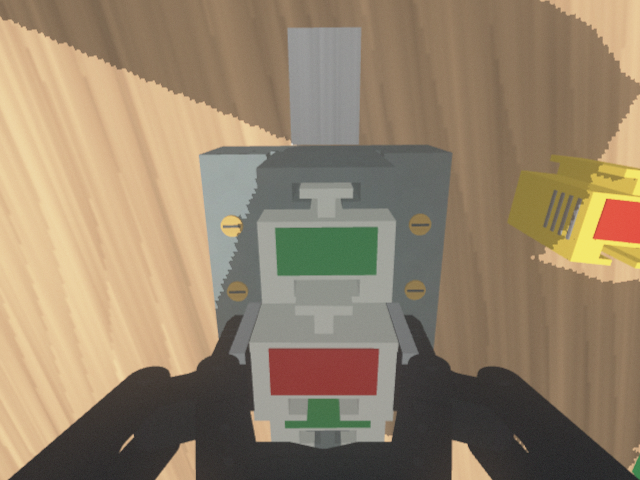

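View pics/s4.png

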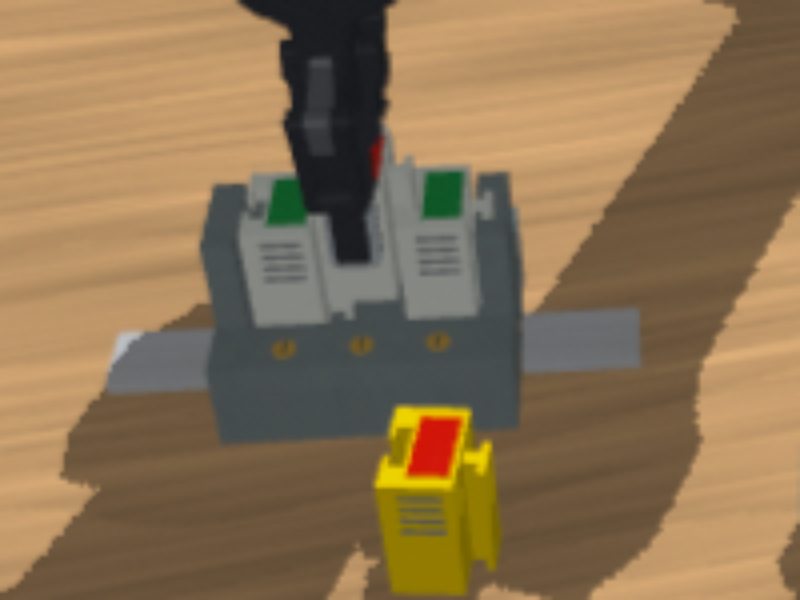

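Only the red-flagged cartridge rises. The neighbours haven't moved and the load is about its weight (1.2 N). I'll continue straight up.

Call:
play_rows([
  [[0,0,-0.005],[0,0,0]],
  [[0,0,-0.006],[0,0,0]],
  [[0,0,-0.006],[0,0,0]],
  [[0,0,-0.006],[0,0,0]],
  [[0,0,-0.006],[0,0,0]],
  [[0,0,-0.006],[0,0,0]],
  [[0,0,-0.006],[0,0,0]],
  [[0,0,-0.006],[0,0,0]],
  [[0,0,-0.007],[0,0,0]],
  [[0,0,-0.007],[0,0,0]],
  [[0,0,-0.01],[0,0,0]],
  [[0,0,-0.015],[0,0,0]],
  [[0,0,-0.02],[0,0,0]],
  [[0,0,-0.02],[0,0,0]],
  [[0,0,-0.01],[0,0,0]],
  [[0,0,0],[0,0,0]],
  [[0,0,0],[0,0,0]],
])

```text
time_s: 8.5
eef_pos: [532.3, -194.6, 172.4]
ee_rot: [-0.0, 0.995, -0.096, -0.0]
force: [0.0, 0.2, -1.0]
grip_width: 0.532
```

Run:
```python
from rig import cams,ctrl
import cv2
im=cams.capture('top');cv2.imwrite('pics/t5.png',im[:,:,::-1])
im=cams.capture('scene');cv2.imwrite('pics/s5.png',cv2.resize(im[120:300,120:360,::-1],(800,600)))
s=ctrl.sense();print(s['eef_pos'],s['ee_rot'],s['force'],s['wrist_torque'],s['grip_width'])
```

```text
[ 532.17895758 -194.52359291  172.0614888 ] [-3.06991809e-04  9.95365583e-01 -9.61608180e-02 -5.99258824e-04] [ 0.11176641 -0.84996588 -1.0000187 ] [-0.00783376 -0.00380051 -0.05036388] 0.5288977423371707
```

View pics/s5.png

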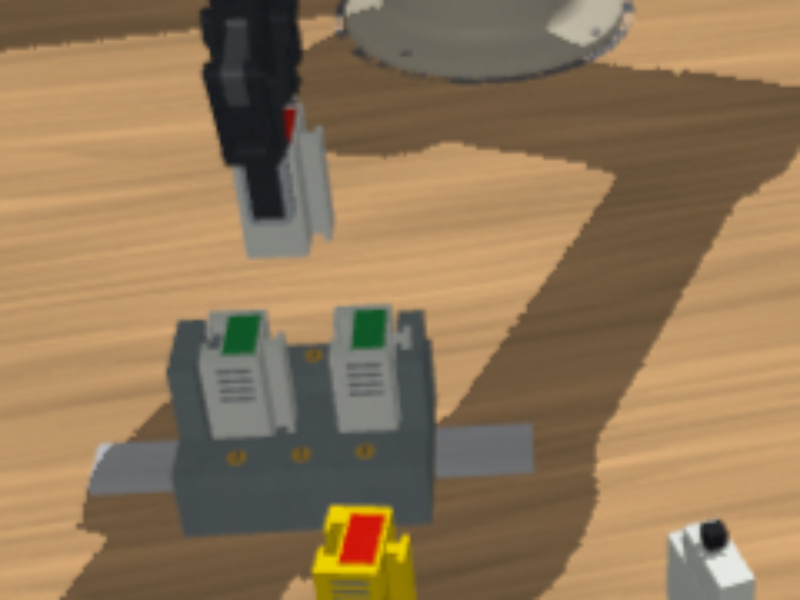

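View pics/t5.png

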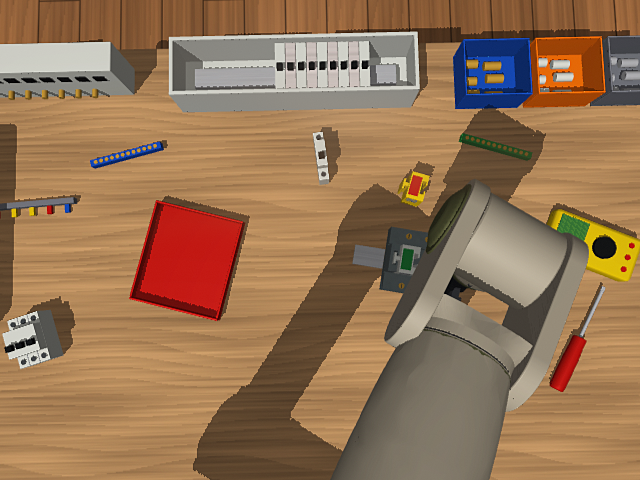

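The cartridge is fully clear and hangs upright at the gripper. Both greens are still seated. I'll carry it across to the tray.

Call:
play_rows([
  [[-0.0014,-0.01,0],[0,0,0]],
  [[-0.0028,-0.02,0],[0,0,0]],
  [[-0.0044,-0.031,0],[0,0,0]],
  [[-0.0044,-0.031,0],[0,0,0]],
  [[-0.0044,-0.031,0],[0,0,0]],
  [[-0.0044,-0.031,0],[0,0,0]],
  [[-0.0044,-0.031,0],[0,0,0]],
  [[-0.0044,-0.031,0],[0,0,0]],
  [[-0.0044,-0.031,0],[0,0,0]],
  [[-0.0044,-0.031,0],[0,0,0]],
  [[-0.0044,-0.031,0],[0,0,0]],
  [[-0.0044,-0.031,0],[0,0,0]],
  [[-0.0044,-0.031,0],[0,0,0]],
  [[-0.0044,-0.031,0],[0,0,0]],
  [[-0.0044,-0.031,0],[0,0,0]],
  [[-0.0044,-0.031,0],[0,0,0]],
  [[-0.0044,-0.031,0],[0,0,0]],
  [[-0.0035,-0.025,0],[0,0,0]],
  [[-0.002,-0.015,0],[0,0,0]],
  [[-0.0007,-0.005,0],[0,0,0]],
])

```text
time_s: 10.6
eef_pos: [553.2, 215.2, 172.6]
ee_rot: [-0.0, 0.995, -0.095, -0.0]
force: [0.2, 0.2, -1.0]
grip_width: 0.534
```

Run:
```python
from rig import cams,ctrl
import cv2
im=cams.capture('top');cv2.imwrite('pics/t6.png',im[:,:,::-1])
im=cams.capture('wrist');cv2.imwrite('pics/w6.png',im[:,:,::-1])
im=cams.capture('scene');cv2.imwrite('pics/s6.png',cv2.resize(im[90:300,280:560,::-1],(800,600)))
s=ctrl.sense();print(s['eef_pos'],s['ee_rot'],s['force'],s['wrist_torque'],s['grip_width'])
```

```text
[553.59233778 213.52393998 172.72559503] [ 1.30956981e-04  9.95364592e-01 -9.61732677e-02 -1.21860946e-04] [-0.24689727  0.05540333 -1.57949413] [-0.02959298 -0.07319347 -0.00466599] 0.5333056513780504
```

View pics/s6.png

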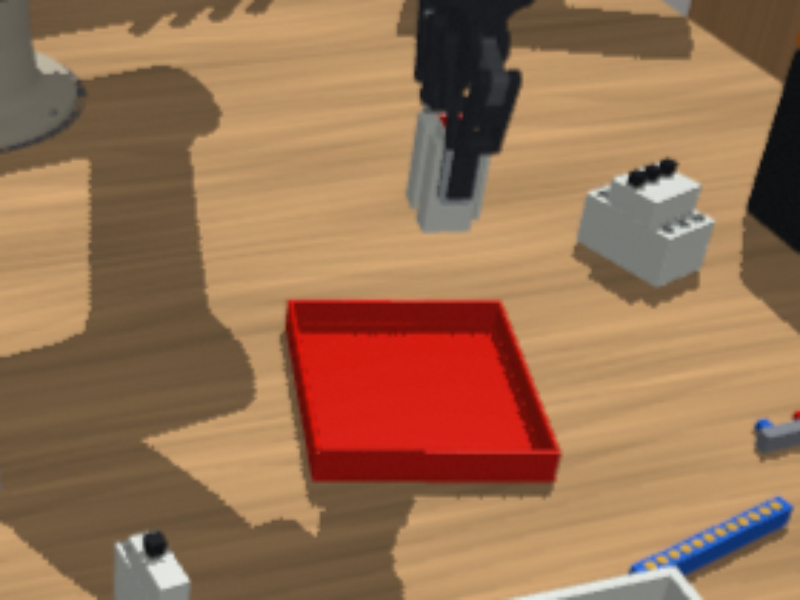

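View pics/w6.png

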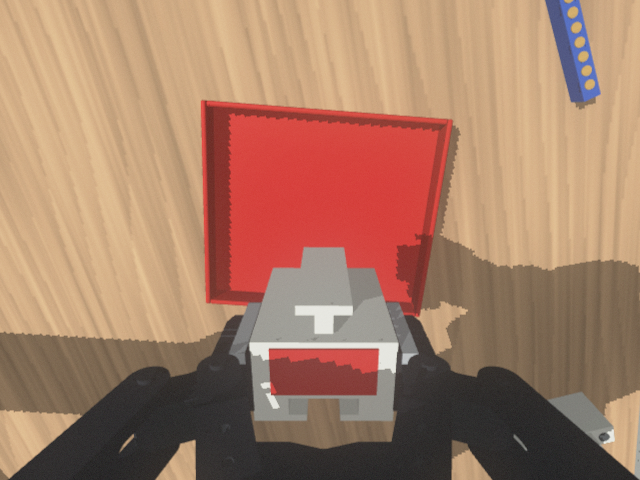

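Run:
```python
from h import *
from rig import cams
c=cams.camera_info('wrist')
P=np.array([ray(c,p,25)[:2] for p in [(204,101),(452,121),(419,313),(208,302)]])
print(P,P.mean(0))
for i in range(4): d=P[(i+1)%4]-P[i];print(np.linalg.norm(d),np.arctan2(d[1],d[0]))
```

```text
[[485.67020293 316.96161387]
 [656.00937444 269.93151297]
 [615.08196835 120.45613866]
 [443.54195046 164.40490647]] [550.07587404 217.93854299]
176.71237574505133 -0.26938561491680246
154.97722443508127 -1.8380530912796627
177.08041092306064 2.8907860851311087
158.2666693478632 1.3013630039089734
```

The wrist estimate of the tray centre, about (550,218), agrees with the top view's (553,213), and the cartridge hangs over the middle. I'll descend to about 6 mm above the floor.

Call:
play_rows([
  [[0,0,0.01],[0,0,0]],
  [[0,0,0.02],[0,0,0]],
  [[0,0,0.025],[0,0,0]],
  [[0,0,0.025],[0,0,0]],
  [[0,0,0.025],[0,0,0]],
  [[0,0,0.02],[0,0,0]],
  [[0,0,0.02],[0,0,0]],
  [[0,0,0.015],[0,0,0]],
  [[0,0,0.012],[0,0,0]],
  [[0,0,0.01],[0,0,0]],
  [[0,0,0.006],[0,0,0]],
  [[0,0,0],[0,0,0]],
  [[0,0,0],[0,0,0]],
  [[0,0,0],[0,0,0]],
])

```text
time_s: 12.15
eef_pos: [554.0, 213.9, 32.3]
ee_rot: [-0.0, 0.995, -0.096, 0.0]
force: [0.5, -0.5, -1.0]
grip_width: 0.531
```

Run:
```python
from rig import cams,ctrl
import cv2
im=cams.capture('scene');cv2.imwrite('pics/s7.png',cv2.resize(im[90:300,280:560,::-1],(800,600)))
s=ctrl.sense();print(s['eef_pos'],s['ee_rot'],s['force'],s['wrist_torque'],s['grip_width'])
```

```text
[553.97027032 213.88763713  32.25705478] [-1.09104586e-04  9.95371120e-01 -9.61049533e-02  3.98554755e-04] [-0.51963065 -0.01079307 -1.20600045] [0.02568262 0.00504971 0.02132974] 0.5357807474881426
```

View pics/s7.png

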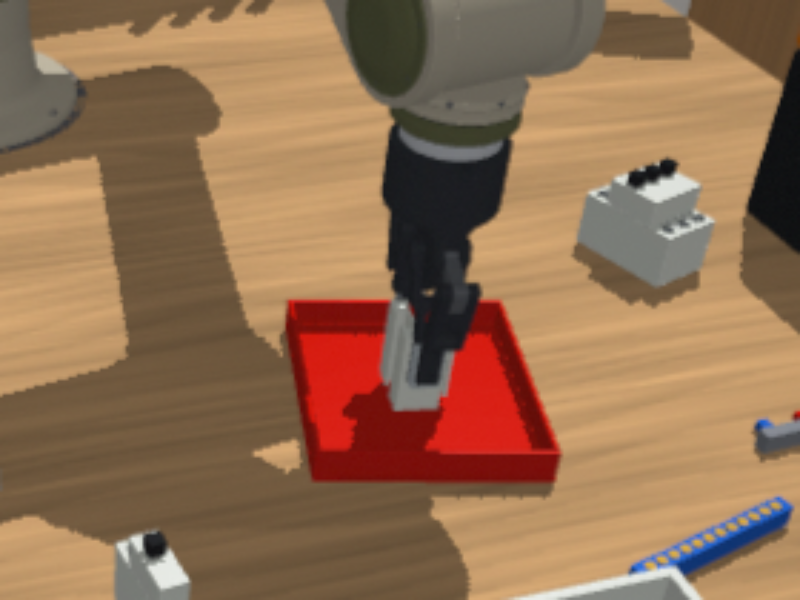

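Call:
play_rows([
  [[0,0,0.0013],[0,0,0]],
  [[0,0,0.0013],[0,0,0]],
  [[0,0,0.0013],[0,0,0]],
  [[0,0,0.0013],[0,0,0]],
  [[0,0,0.0013],[0,0,0]],
  [[0,0,0.0013],[0,0,0]],
  [[0,0,0],[0,0,0]],
])

```text
time_s: 12.9
eef_pos: [553.7, 213.8, 25.8]
ee_rot: [0.0, 0.995, -0.096, -0.0]
force: [0.7, 0.6, -0.7]
grip_width: 0.535
```

Call:
play_rows([
  [[0,0,0.0008],[0,0,0]],
  [[0,0,0.0007],[0,0,0]],
  [[0,0,0],[0,0,0]],
  [[0,0,0],[0,0,0]],
])

```text
time_s: 13.3
eef_pos: [553.8, 213.8, 24.9]
ee_rot: [-0.0, 0.995, -0.096, 0.0]
force: [-0.4, 1.1, -0.2]
grip_width: 0.531
```

Call:
play_rows([
  [[0,0,0.0005],[0,0,0]],
  [[0,0,0],[0,0,0]],
  [[0,0,0],[0,0,0]],
])

```text
time_s: 13.6
eef_pos: [553.8, 213.8, 24.9]
ee_rot: [-0.0, 0.995, -0.096, 0.0]
force: [-3.1, -0.5, 5.3]
grip_width: 0.529
```

Run:
```python
from rig import ctrl
s=ctrl.sense();print(s['eef_pos'],s['force'],s['wrist_torque'])
```

```text
[553.76749334 213.84336204  24.85269796] [-3.06350419 -0.5440117   5.25423142] [-0.09095124  0.49882877 -0.06392471]
```

The cartridge is on the floor: a 5 N upward force at z=24.9, against 24.9 predicted. I'll release.

Call:
play_rows([
  [[0,0,0],[0,0,0]],
  [[0,0,0],[0,0,0]],
  [[0,0,0],[0,0,0]],
], squeeze=20)

```text
time_s: 13.9
eef_pos: [553.8, 213.8, 24.9]
ee_rot: [-0.0, 0.995, -0.096, 0.0]
force: [-2.1, -0.4, 5.9]
grip_width: 0.536
```

Call:
play_rows([
  [[0,0,0],[0,0,0]],
  [[0,0,0],[0,0,0]],
  [[0,0,0],[0,0,0]],
  [[0,0,0],[0,0,0]],
  [[0,0,0],[0,0,0]],
  [[0,0,0],[0,0,0]],
  [[0,0,0],[0,0,0]],
  [[0,0,0],[0,0,0]],
  [[0,0,0],[0,0,0]],
  [[0,0,0],[0,0,0]],
], grip=0)

```text
time_s: 14.9
eef_pos: [553.7, 213.8, 24.5]
ee_rot: [-0.0, 0.995, -0.096, 0.0]
force: [0.1, 0.2, -0.1]
grip_width: 1.002
```

Run:
```python
from rig import cams,ctrl
import cv2
im=cams.capture('wrist');cv2.imwrite('pics/w8.png',im[:,:,::-1])
im=cams.capture('scene');cv2.imwrite('pics/s8.png',cv2.resize(im[90:300,280:560,::-1],(800,600)))
s=ctrl.sense();print(s['eef_pos'],s['force'],s['grip_width'])
```

```text
[553.72737182 213.84201201  24.44279821] [-0.620593    0.23821482 -0.93953313] 0.9995793296855602
```

View pics/w8.png

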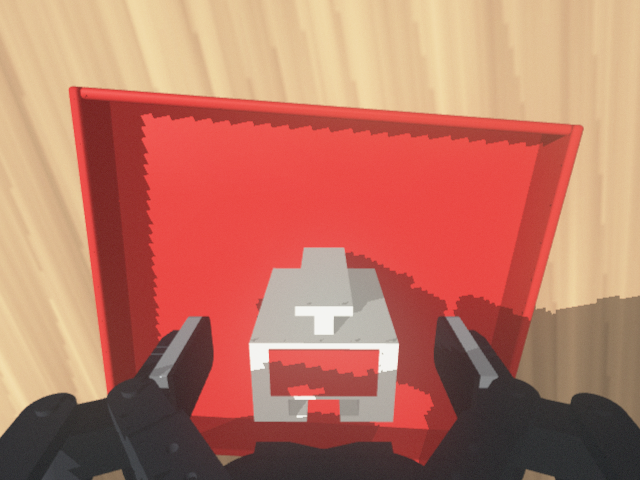

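View pics/s8.png

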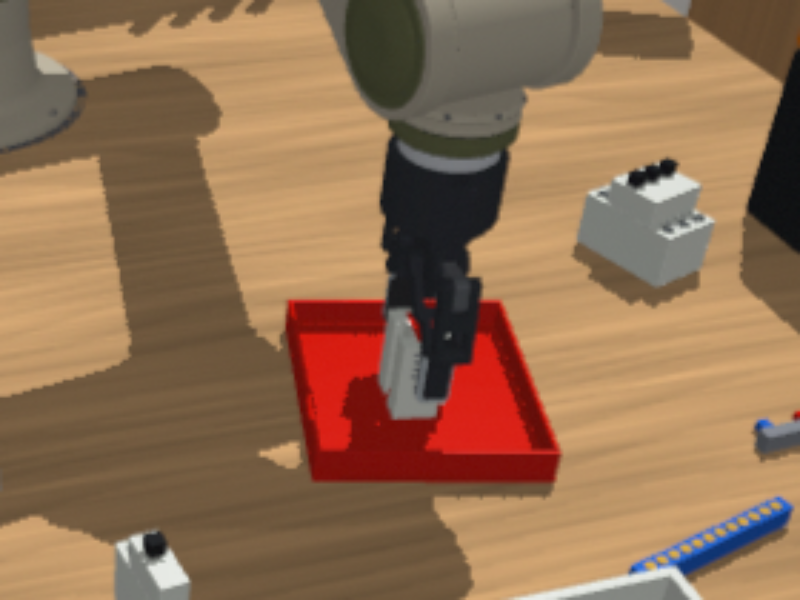

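The jaws are clear on both sides and the cartridge stands upright. I'll retreat straight up.

Call:
play_rows([
  [[0,0,-0.008],[0,0,0]],
  [[0,0,-0.012],[0,0,0]],
  [[0,0,-0.02],[0,0,0]],
  [[0,0,-0.025],[0,0,0]],
  [[0,0,-0.025],[0,0,0]],
  [[0,0,-0.025],[0,0,0]],
  [[0,0,-0.025],[0,0,0]],
  [[0,0,-0.025],[0,0,0]],
  [[0,0,-0.025],[0,0,0]],
  [[0,0,-0.015],[0,0,0]],
  [[0,0,-0.005],[0,0,0]],
  [[0,0,0],[0,0,0]],
  [[0,0,0],[0,0,0]],
])

```text
time_s: 16.3
eef_pos: [553.4, 213.7, 181.2]
ee_rot: [0.0, 0.995, -0.096, -0.001]
force: [-0.5, 0.5, -0.5]
grip_width: 0.999
```

Run:
```python
from rig import cams,ctrl
import cv2
im=cams.capture('wrist');cv2.imwrite('pics/w9.png',im[:,:,::-1])
im=cams.capture('scene');cv2.imwrite('pics/s9.png',cv2.resize(im[120:345,140:500,::-1],(800,500)))
s=ctrl.sense();print(s['time_s'],s['eef_pos'],s['force'],s['grip_width'])
```

```text
16.4 [553.40476948 213.75895001 181.1046131 ] [0.09679832 0.43925017 0.19647255] 0.9969536179577319
```

View pics/w9.png

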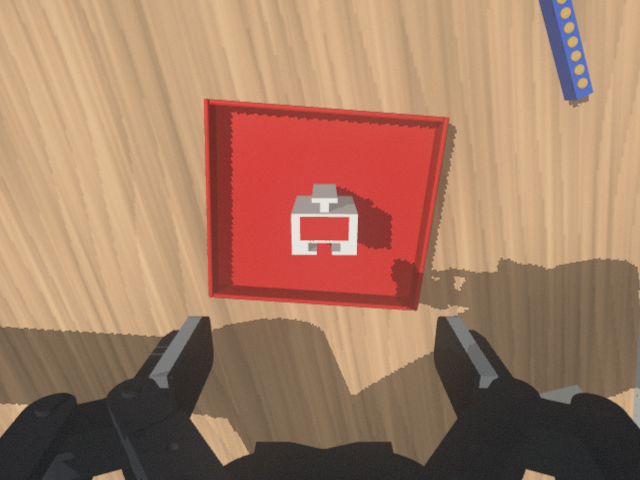

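View pics/s9.png

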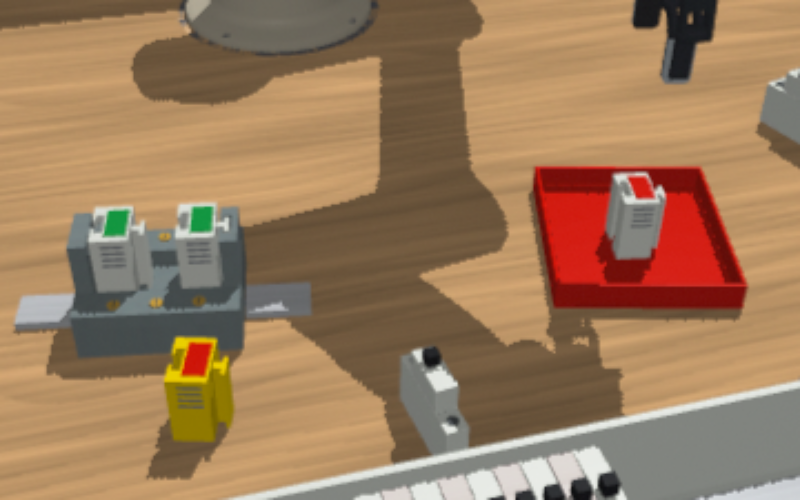

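The spent cartridge stands upright mid-tray at wrist (324,230). Both greens are still plugged in, the yellow look-alike is untouched, and the gripper is clear. I'll hand the job in.

```bash
python3 -c "
from rig import ctrl
print(ctrl.finish_job())"
```

```text
the job is handed in; nothing more can be done
None
```

I drew the red-flagged cartridge straight up out of the middle slot and stood it upright on the floor of the red tray. It was lowered until it touched the floor (about 5 N), then released. I handed the job in at about 16.4 s of the 42 s allowed.

The last wrist and scene pictures show it standing near the tray's centre. Both green-flagged cartridges are still plugged in, the yellow look-alike is untouched, and the gripper is open and well clear.

No check failed. The two estimates of the tray centre differed by about 5 mm, well within the room in the tray. The highest wrist force I read after any move was about 6 N, against the 120 N limit.

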